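Reset the tripped amplifier under the shelf

ROBOT

A 6-joint arm with a two-finger parallel gripper is mounted at the origin on the work surface. World frame = base frame: x ahead of the robot, y to its left, z up, the work surface at z = 0. Lengths are in mm, angles in degrees, forces in N, time in s.
With the tool pointing down it reaches from about 250 to 725 mm from the base axis. Payload 9.7 kg.
Tool frame: the origin (TCP) lies on the front face of the gripper's body, between the roots of the fingers; the fingertips stand 73 mm ahead of it and the grasp point (between the pads) lies 54 mm ahead of it; z points along the fingers, y is the line along which they close (so a half turn about z gives the same grasp; the last joint's range is limited). The gripper opens to 85 mm and grips with 20 to 120 N. Pads are 22 mm wide; open, the fingers measure 114 mm over their backs; the gripper's body (76 mm by 85 mm) begins 54 mm behind the grasp point. The pads swing forward as they close: fully open they stand 13 mm farther back than shut.
Start: joints at [-63.14, 4.979, 10.078, 95.1, 0, 90], TCP at [248.496, -490.66, 303.884] pointing down, gripper open.
Joint ranges: [-179.16, 179.16], [-48.56, 103.87], [-65.8, 70.77], [-126.05, 130.52], [-82.76, 87.17], [-180, 180]. Speed limits (degrees/s): [127.2, 127.2, 147.25, 180, 180, 180].

INTERFACE

Orientations are given as [roll, pitch, yaw] about the fixed x, y, z axes, in that order (R = Rz(yaw) Ry(pitch) Rx(roll)).
In Python, from rig import robot gives the robot as it stands. The module is installed in compiled form; this text tells all that it offers.
- The arm moves only by the tool move_arm, never from a script. Its argument "rows" is a list of rows, each a list of 5 numbers: the opening, from 0 (shut) to 1 (fully open), then the shift along the world's x, y, z in m, then the turn about the world's z in rad. In form: [[gripper, tx, ty, tz, spin], ...]. A call has exactly 10 rows; each row is the pose to reach, as a shift and turn from the pose commanded when the call began; what a row does not reach only later rows make up. A row lasts 1/12 s, in which the tool goes at most 41.7 mm and 7.16 degrees, less where a joint would pass 70% of its speed; a pose out of reach is approached as far as the arm can. A call with a gripper value outside its range is refused whole. The fingers move at their own pace and stop on an object; "force" is the grip in N (left out, the last holds). Time passes only in rows, so rows that repeat a pose let the fingers close, or fill a call up. It gives the time, the measured TCP pose, the force and the opening at its end, in the units of the state.
- robot.observe(): the state, without advancing time (a new reading comes with each control period).
- robot.grab_frame(name): name is "side" or "top" or "wrist"; returns the picture (480x640x3 uint8, blue, green, red); there is no depth.
- robot.camera_info(name): a dict with "fx", "fy", "cx", "cy" (pixels), "R" (3x3) and "t" (3): a world point X has camera coordinates R X + t; the wrist camera has in their place "tool_from_camera" (4x4, takes a point from camera to tool coordinates, whose origin is the TCP and whose axes are the flange's). Camera axes: x right, y down, z forward; pixel columns grow to the right and rows downward; lengths in mm; the calibration is good to about 2 mm. A picture is of the moment at which its call begins: read the wrist's pose just before it. camera_info takes no time and is no camera call.
- robot.sign_off(): hands the job in, once; it reports no verdict.
Trained networks look in the newest picture that a camera, given by its name, has taken for a name from the list of things; names that differ only in an ending like _2 or _b are one class to them, and where a whole thing is asked for, a point or a joint stands for the part that bears it (a point fixed in the world has none). Each returns a list of dicts, best first, with "confidence" (0 to 1); they miss things now and then, are a little off and sometimes report something else, mostly with a low value. They report only what shows in the picture. A call takes as long as a camera call.
- robot.cut_out(camera, thing): "pixels" (480x640 bool, what is visible of it).
- robot.tip_of(camera, thing): "point" ([x, y, z] in mm, in world coordinates, good to about 4 mm: a listed point, or the origin of a listed thing).
The state is a dict: "time_s": time; "qpos": joint angles; "joint_velocities": joint speeds; "joint_efforts": joint torques, N m; "position": TCP position; "tcp_rot": TCP orientation; "ft_force": force on the tool from outside, world axes, zero at the start; "ft_torque": the same for the moment, N m; "opening": finger opening in mm.
Only numpy, scipy, OpenCV 4.12 (cv2) and the standard library are available. Lean on these libraries where they do the work, as an engineer would, in place of code of your own. Each camera call takes 0.05 s, during which the arm holds its last target. There are 200 camera calls.

TASK

The amplifier has tripped. First lift the desk microphone out of the way and stand it on the round cork mat; then reach in under the wooden shelf and push the wide mushroom-headed reset plunger on the leaning control head all the way down, hold it there for half a second and let it spring back out. Push gently (never over 30 N on the bay), leave the narrow plunger beside it alone, do not drop or tip the microphone, and do not disturb the other things on the desk.

Things in the scene. Friction and masses are not known exactly. Their poses are not given: they have to be found in the camera images.
- bay: Fixed bay: wooden riser shelf with a grey amplifier on top and a dark control head leaning below. Origin on the desk right under the reset cap's centre; z up, -x = open front, y along the shelf. Control head 240 mm wide, 120 mm up its slope, 50 mm thick; face leans 40 deg, normal (-0.643, 0, 0.766), centre at (19, 0, 85) mm. A vertical tool cannot reach the plunger: tilt it about 40 deg
- shelf_edge (a point): middle of the shelf board's lower front edge, 300 mm above the desk, 50 mm in front of the reset cap (the board hangs over it). Axes as the bay. Board 380 mm wide (y), 330 mm deep, 18 mm thick; 22 mm square posts 15 mm behind the edge at y = +-175 mm. The amplifier starts 91 mm behind the edge (handles included), its top 448 mm above the desk
- reset (a joint): travel of the wide reset plunger in m: 0 = out, 0.014 = fully home (stop); sprung, 3.5 N at the start to 8.4 N fully home, returns by itself
- reset_top (a point): centre of the top face of the reset plunger's black mushroom cap (disc 40 mm across, 8 mm thick, 18 mm stem), 30 mm off the panel and 108 mm above the desk when out. Its z axis points out along the plunger's axis, 40 deg from vertical towards the bay's front; push along -z. A fixed steel collar 50 mm across, 8 mm high, surrounds the stem's foot
- test (a joint): travel of the narrow test plunger (black cap 18 mm across, 75 mm from the reset plunger's axis towards the bay's +y): 0 = out, 0.014 = in; to be left alone
- test_top (a point): centre of the top of the narrow test plunger's cap, 30 mm off the panel face when out
- mic: loose desk microphone standing in front of the control head: round dark steel base 90 mm across and 20 mm high, steel stem 16 mm across up to 168 mm, upright cylindrical black head 42 mm across from 168 to 248 mm high. Origin at the centre of its underside, z up. 0.35 to 0.65 kg, weight low down; grip the head from above or the stem
- mat: fixed round cork mat, 130 mm across, 3 mm thick; origin at the centre of its underside on the desk (its top is 3 mm higher)
- bottle: bystander: green glass bottle, 60 mm across, 210 mm high; origin at the centre of its underside
- mug: bystander: white mug, 80 mm across, 90 mm high, handle to its +y; origin at the centre of its underside
- key: bystander: brass hand key on a dark wood base 70 x 110 mm, 50 mm high; origin at the centre of its underside
- handheld: bystander: black handheld radio standing up, 36 x 58 mm, 110 mm high plus a 100 mm antenna; origin at the centre of its underside
- mouse: bystander: grey computer mouse, 100 x 60 x 28 mm; origin at the centre of its underside
- logbook: bystander: closed blue notebook, 100 x 150 x 12 mm; origin at the centre of its underside
- adapter: bystander: small steel and brass coaxial adapter standing on end near the control head, 24 mm across, 34 mm high; origin at the centre of its underside

How it is judged:
By the outcome, as a careful person would: the job done as asked, in the order asked, and still so for the second after the job is handed in, with the robot touching nothing.
It also fails if it takes over 58 s, if anything falls off the work surface, if the arm or the gripper's body presses on something with over 40 N, if the wrist force passes 120 N, or if a joint passes its speed limit or range.

## Working session

There is one attempt and no reset: what is moved stays moved. The work goes in short steps, Python scripts to look and compute and a tool call to move; the robot and the scene stay as the last step left them, time stands still between calls to the robot, and variables do not carry over. Pictures are saved under pics/ and viewed, on a budget of 10 in all, crops included, one or two more only if the job needs it, and the job is handed in when it is done.

Besides the shell and the picture viewer there is one more tool, called after "Request:" as name(argument=value, ...) on one line, values as JSON. move_arm: Moves the arm, as the interface text tells. Its arguments: {"type":"object","properties":{"rows":{"type":"array","items":{"type":"array","items":{"type":"number"}}},"force":{"type":"number"}},"required":["rows"]}

```bash
mkdir -p pics; ls; cat > h.py <<'E'
from rig import robot
import numpy as np, cv2
def st():
    s=robot.observe(); print({k:np.round(s[k],2).tolist() for k in ['time_s','qpos','position','tcp_rot','ft_force','opening']}); return s
E
python3 - <<'E'
from h import *
st()
a=robot.grab_frame("side"); b=robot.grab_frame("top")
cv2.imwrite("pics/a.png",a); cv2.imwrite("pics/b.png",b)
for n in ["bay","shelf_edge","reset_top","test_top","mic","mat","bottle","mug","key","handheld","mouse","logbook","adapter"]:
    for c in ["side","top"]:
        r=robot.tip_of(c,n); print(n,c,[(np.round(d["point"]).tolist(),round(d["confidence"],2)) for d in r[:2]])
for c in ["side","top"]:
    i=robot.camera_info(c); print(c,-np.array(i["R"]).T@np.array(i["t"]))
print(robot.camera_info("wrist"))
st()
E
```

```text
pics
{'time_s': 0.0, 'qpos': [-63.14, 5.01, 10.03, 95.1, -0.0, 90.0], 'position': [248.44, -490.55, 303.16], 'tcp_rot': [-179.92, 0.0, 26.86], 'ft_force': [-0.87, 1.18, -0.93], 'opening': 85.5}
bay side [([529.0, -224.0, 0.0], 0.92)]
bay top [([529.0, -224.0, 2.0], 0.87)]
shelf_edge side [([519.0, -170.0, 300.0], 0.76), ([512.0, 292.0, -3.0], 0.55)]
shelf_edge top [([525.0, -174.0, 297.0], 0.78)]
reset_top side [([626.0, 425.0, 3.0], 0.74)]
reset_top top [([531.0, -223.0, 106.0], 0.5), ([637.0, -112.0, 2.0], 0.31)]
test_top side [([602.0, -219.0, 103.0], 0.67)]
test_top top []
mic side [([494.0, -42.0, 2.0], 0.59), ([792.0, 76.0, -0.0], 0.27)]
mic top [([488.0, -37.0, 4.0], 0.81), ([787.0, 77.0, -5.0], 0.17)]
mat side [([513.0, 294.0, -1.0], 0.68)]
mat top [([523.0, -176.0, 300.0], 0.42)]
bottle side [([791.0, 76.0, -0.0], 0.62), ([315.0, 308.0, 2.0], 0.38)]
bottle top [([788.0, 75.0, -3.0], 0.83)]
mug side [([715.0, 331.0, 3.0], 0.72)]
mug top [([722.0, 332.0, 5.0], 0.9), ([526.0, -225.0, 4.0], 0.51)]
key side [([755.0, 182.0, -3.0], 0.67)]
key top [([752.0, 186.0, -1.0], 0.55), ([7
[... 470 characters left out ...]
4]
top [ 354.20933991   70.53428762 1352.43128446]
{'fx': 429.6164945728301, 'fy': 429.6164945728301, 'cx': 317.9215455082372, 'cy': 242.7419797064993, 'tool_from_camera': array([[-5.25884555e-04, -9.51405070e-01, -3.07941743e-01,
         7.84182056e+01],
       [ 9.99999638e-01, -7.06286519e-04,  4.74376124e-04,
        -4.55084539e-01],
       [-6.68818951e-04, -3.07941382e-01,  9.51405097e-01,
        -7.05238604e+01],
       [ 0.00000000e+00,  0.00000000e+00,  0.00000000e+00,
         1.00000000e+00]])}
{'time_s': 1.4, 'qpos': [-63.14, 4.98, 10.08, 95.1, 0.0, 90.0], 'position': [248.51, -490.67, 303.91], 'tcp_rot': [180.0, -0.0, 26.86], 'ft_force': [0.59, -0.62, 0.25], 'opening': 85.39}
```

View pics/a.png

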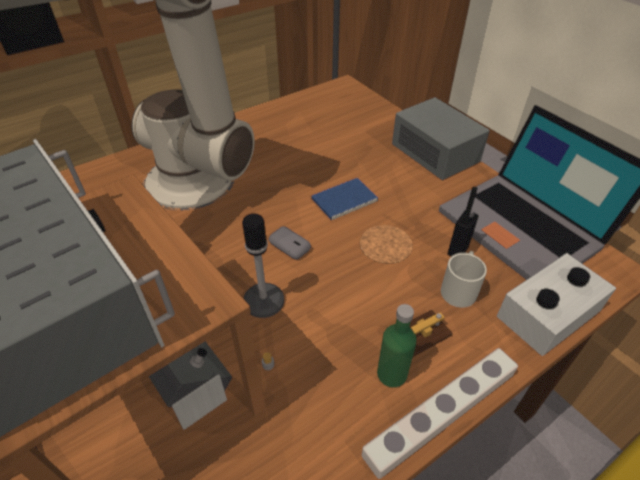

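View pics/b.png

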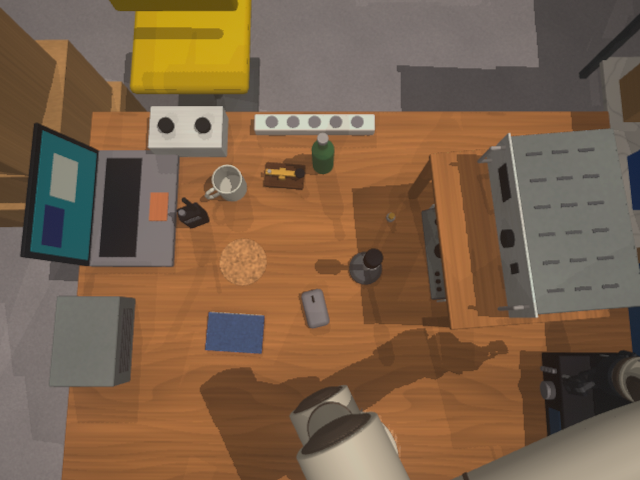

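Request:
move_arm(rows=[[1,0,0,0.04,0],[1,-0.005,0,0.08,0],[1,-0.02,0.02,0.11,0],[1,-0.02,0.06,0.116,0.1],[1,-0.02,0.1,0.116,0.2],[1,-0.02,0.14,0.116,0.3],[1,-0.02,0.18,0.116,0.4],[1,-0.02,0.22,0.116,0.5],[1,-0.02,0.26,0.116,0.6],[1,-0.02,0.3,0.116,0.7]])

```text
time_s: 2.23
position: [227.7, -189.0, 419.9]
tcp_rot: [180.0, 0.0, 67.2]
ft_force: [0.6, 0.7, 0.2]
opening: 85.3
```

```bash
python3 - <<'E'
from h import *
st()
i=robot.camera_info("side")
def px(X,i=i):
    c=i["R"]@np.array(X,float)+i["t"]; return np.round([i["fx"]*c[0]/c[2]+i["cx"],i["fy"]*c[1]/c[2]+i["cy"]]).tolist()
print(px([491,-40,248]),px([491,-40,0]),px([513,294,3]),px([522,-173,300]),px([529,-224,108]))
E
```

```text
{'time_s': 2.23, 'qpos': [-39.69, -23.83, -1.28, 112.5, 0.01, 73.12], 'position': [227.7, -188.96, 419.9], 'tcp_rot': [179.95, 0.01, 67.19], 'ft_force': [0.61, 0.71, 0.2], 'opening': 85.28}
[252.0, 219.0] [264.0, 301.0] [386.0, 244.0] [186.0, 238.0] [183.0, 324.0]
```

Request:
move_arm(rows=[[1,0.02,0.035,0,0.05],[1,0.05,0.065,0,0.1],[1,0.08,0.09,0,0.15],[1,0.11,0.115,0,0.2],[1,0.145,0.13,0,0.25],[1,0.18,0.14,0,0.3],[1,0.215,0.15,-0.01,0.31],[1,0.24,0.15,-0.035,0.31],[1,0.262,0.15,-0.06,0.31],[1,0.262,0.15,-0.08,0.31]])

```text
time_s: 3.07
position: [493.4, -40.2, 336.5]
tcp_rot: [-179.9, -0.0, 84.8]
ft_force: [1.4, 0.8, -0.1]
opening: 85.1
```

```bash
python3 - <<'E'
from h import *
st()
a=robot.grab_frame("wrist"); cv2.imwrite("pics/c.png",a)
for c,n in [("wrist","mic"),("wrist","mat"),("wrist","reset_top"),("wrist","shelf_edge")]:
    print(c,n,[(np.round(d["point"]).tolist(),round(d["confidence"],2)) for d in robot.tip_of(c,n)[:2]])
a=robot.grab_frame("side"); cv2.imwrite("pics/d.png",a)
E
```

```text
{'time_s': 3.07, 'qpos': [-4.66, -1.6, 7.0, 98.72, 0.0, 90.55], 'position': [493.42, -40.19, 336.5], 'tcp_rot': [-179.88, -0.0, 84.79], 'ft_force': [1.44, 0.78, -0.09], 'opening': 85.14}
wrist mic [([495.0, -39.0, -2.0], 0.56)]
wrist mat []
wrist reset_top [([528.0, -226.0, 106.0], 0.64), ([494.0, -38.0, -3.0], 0.55)]
wrist shelf_edge []
```

View pics/d.png

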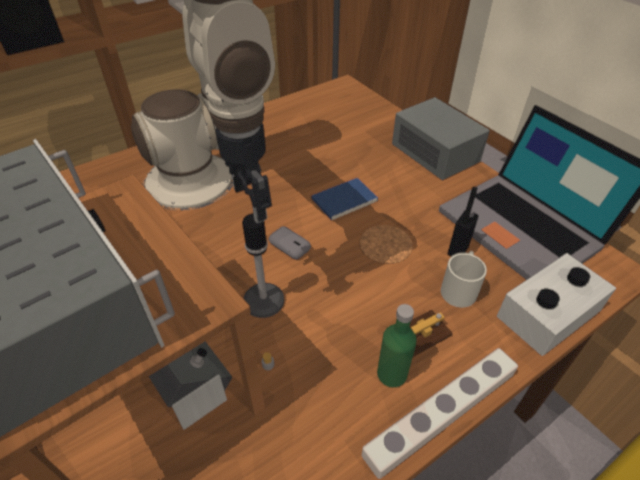

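View pics/c.png

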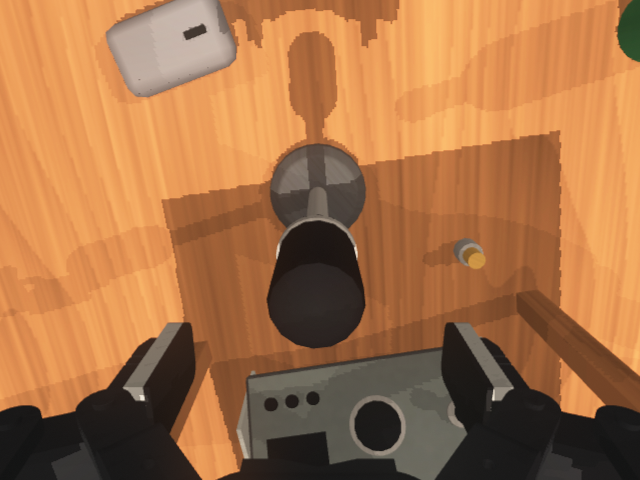

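Request:
move_arm(rows=[[1,0.002,0,-0.03,0],[1,0.002,0,-0.06,0],[1,0.002,0,-0.076,0],[1,0.002,0,-0.076,0],[0,0.002,0,-0.076,0],[0,0.002,0,-0.076,0],[0,0.002,0,-0.076,0],[0,0.002,0,-0.076,0],[0,0.002,0,-0.076,0],[0,0.002,0,-0.076,0]], force=40)

```text
time_s: 4.2
position: [492.7, -40.7, 265.9]
tcp_rot: [179.9, 0.0, 84.7]
ft_force: [-2.2, 0.1, 8.0]
opening: 41.0
```

Request:
move_arm(rows=[[0,0,0,0.015,0],[0,0,0,0.035,0],[0,0,0.01,0.05,0],[0,0.002,0.035,0.06,0],[0,0.005,0.065,0.06,0],[0,0.007,0.095,0.06,0],[0,0.009,0.125,0.06,0],[0,0.011,0.155,0.06,0],[0,0.013,0.185,0.06,0],[0,0.015,0.21,0.06,0]])

```text
time_s: 5.03
position: [507.4, 171.4, 324.0]
tcp_rot: [-180.0, -0.0, 84.8]
ft_force: [0.7, -0.0, -4.3]
opening: 41.2
```

```bash
python3 - <<'E'
from h import *
st()
def plane(u,v,z,i):
    R,t=np.array(i["R"]),np.array(i["t"]); d=R.T@np.array([(u-i["cx"])/i["fx"],(v-i["cy"])/i["fy"],1]); o=-R.T@t; return o+d*(z-o[2])/d[2]
for c in ["top","side"]:
    robot.grab_frame(c); i=robot.camera_info(c)
    for d in robot.cut_out(c,"mat")[:2]:
        m=d["pixels"].astype(np.uint8); k=cv2.findContours(m,0,2)[0]; k=max(k,key=cv2.contourArea)
        if len(k)>5:
            e=cv2.fitEllipse(k); print(c,d["confidence"],e,plane(*e[0],3,i))
E
```

```text
{'time_s': 5.03, 'qpos': [18.65, 3.48, 10.73, 97.26, 0.03, 113.89], 'position': [507.37, 171.36, 323.97], 'tcp_rot': [-179.98, -0.02, 84.76], 'ft_force': [0.66, -0.03, -4.27], 'opening': 41.16}
top 0.64 ((226.45994567871094, 268.4195861816406), (10.039502143859863, 43.61763381958008), 157.32757568359375) [489.31070236 339.29356099   3.        ]
side 0.85 ((387.3272705078125, 243.91209411621094), (38.15765380859375, 49.918251037597656), 106.66506958007812) [514.77231543 295.19103227   3.        ]
side 0.2 ((428.7431945800781, 330.9952697753906), (36.78080749511719, 47.62015151977539), 57.91242218017578) [757.46761391 203.02945874   3.        ]
```

Request:
move_arm(rows=[[0,0.001,0.03,0,0],[0,0.003,0.06,0,0],[0,0.005,0.09,0,0],[0,0.006,0.112,0,0],[0,0.007,0.124,0,0],[0,0.007,0.124,-0.015,0],[0,0.007,0.124,-0.03,0],[0,0.007,0.124,-0.042,0],[0,0.007,0.124,-0.05,0],[0,0.007,0.124,-0.053,0]])

```text
time_s: 6.07
position: [514.5, 292.2, 270.2]
tcp_rot: [-180.0, 0.1, 84.7]
ft_force: [-2.1, -2.0, 8.8]
opening: 41.0
```

```bash
python3 - <<'E'
from h import *
robot.grab_frame("wrist"); s=st()
print([(np.round(d["point"]).tolist(),d["confidence"]) for d in robot.tip_of("wrist","mat")+robot.tip_of("wrist","mic")]); st()
E
```

```text
{'time_s': 6.12, 'qpos': [29.61, 10.25, 12.24, 92.01, -0.02, 124.94], 'position': [514.56, 292.39, 270.74], 'tcp_rot': [-179.99, 0.03, 84.67], 'ft_force': [1.16, -0.07, -4.49], 'opening': 41.11}
[([512.0, 286.0, 1.0], 0.61)]
{'time_s': 6.22, 'qpos': [29.64, 10.25, 12.34, 92.04, -0.0, 124.95], 'position': [514.71, 292.88, 271.63], 'tcp_rot': [179.96, -0.02, 84.69], 'ft_force': [0.14, -0.7, -3.9], 'opening': 41.13}
```

Request:
move_arm(rows=[[0,0,0,-0.001,0],[0,0,0,-0.002,0],[0,0,0,-0.003,0],[0,0,0,-0.003,0],[0,0,0,-0.003,0],[0,0,0,-0.003,0],[0,0,0,-0.003,0],[0,0,0,-0.003,0],[0,0,0,-0.003,0],[0,0,0,-0.003,0]])

```text
time_s: 7.05
position: [514.7, 293.3, 270.1]
tcp_rot: [179.8, -0.1, 84.7]
ft_force: [-1.1, -1.9, 6.7]
opening: 40.8
```

Request:
move_arm(rows=[[0.3,0,0,0,0],[0.6,0,0,0,0],[1,0,0,0,0],[1,0,0,0,0],[1,0,0,0,0],[1,0,0,0,0],[1,0,0,0.015,0],[1,0,0,0.045,0],[1,0,0,0.08,0],[1,0,0,0.12,0]])

```text
time_s: 7.88
position: [514.1, 293.1, 388.0]
tcp_rot: [-179.9, 0.1, 84.7]
ft_force: [1.5, 1.5, -0.3]
opening: 85.6
```

```bash
python3 - <<'E'
from h import *
st()
a=robot.grab_frame("side"); cv2.imwrite("pics/e.png",a)
for c,n in [("side","mic"),("side","mat")]:
    print(n,[(np.round(d["point"]).tolist(),round(d["confidence"],2)) for d in robot.tip_of(c,n)[:2]])
E
```

```text
{'time_s': 7.88, 'qpos': [29.69, 14.31, 30.3, 106.13, 0.0, 124.96], 'position': [514.06, 293.12, 388.02], 'tcp_rot': [-179.89, 0.08, 84.73], 'ft_force': [1.52, 1.51, -0.26], 'opening': 85.64}
mic [([517.0, 286.0, 6.0], 0.81), ([318.0, 309.0, -0.0], 0.4)]
mat [([511.0, 293.0, 0.0], 0.55)]
```

View pics/e.png

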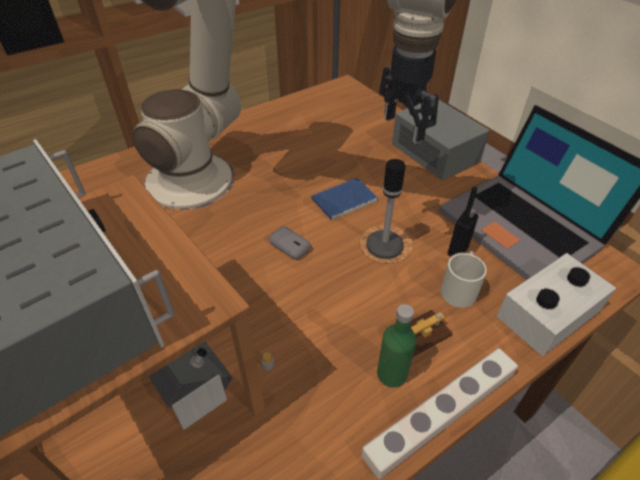

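Request:
move_arm(rows=[[1,-0.01,-0.01,0.035,0],[1,-0.02,-0.02,0.07,0],[1,-0.03,-0.03,0.105,0],[1,-0.04,-0.04,0.14,0],[1,-0.05,-0.05,0.175,0],[1,-0.06,-0.06,0.21,0],[1,-0.07,-0.07,0.245,0],[1,-0.08,-0.08,0.28,0],[1,-0.09,-0.09,0.315,0],[1,-0.1,-0.1,0.35,0]])

```text
time_s: 8.87
position: [405.7, 196.3, 594.8]
tcp_rot: [178.0, -1.2, 84.7]
ft_force: [-0.4, -0.9, -0.1]
opening: 85.1
```

```bash
python3 - <<'E'
from h import *
from scipy.optimize import least_squares
s=st()
D=[(4.979,10.078,550,303.9),(-23.83,-1.28,295.9,419.9),(3.48,10.73,535.5,324),(14.31,30.3,591.6,388),(10.25,12.34,592.4,271.6)]
D.append((s['qpos'][1],s['qpos'][2],np.hypot(*s['position'][:2]),s['position'][2]))
D=np.array(D);a,b=np.radians(D[:,0]),np.radians(D[:,1])
def f(p):return np.r_[p[0]*np.sin(a)+p[1]*np.cos(b-a)+p[2]*np.sin(b-a)+p[3]-D[:,2],p[0]*np.cos(a)+p[1]*np.sin(b-a)-p[2]*np.cos(b-a)+p[4]-D[:,3]]
r=least_squares(f,[300,300,0,100,0]);print(r.x,r.fun)
E
```

```text
{'time_s': 8.87, 'qpos': [25.82, 10.94, 53.7, 130.43, -0.0, 121.09], 'position': [405.67, 196.26, 594.77], 'tcp_rot': [178.01, -1.2, 84.75], 'ft_force': [-0.37, -0.94, -0.08], 'opening': 85.14}
[ 427.2724139   511.06696287  -17.81200995    4.32273287 -184.49053698] [-1.13263405  0.95702424 -0.50868039  4.71786557 -1.96950243 -2.06407294
  0.43317151 -1.10482269  0.15973282 -0.56901107  0.80131874  0.27961069]
```

Request:
move_arm(rows=[[1,-0.015,-0.01,0.035,0],[1,-0.03,-0.02,0.07,0],[1,-0.05,-0.03,0.1,0],[1,-0.06,-0.03,0.14,0],[1,-0.08,-0.04,0.17,0],[1,-0.1,-0.05,0.2,0],[1,-0.11,-0.05,0.24,0],[1,-0.12,-0.05,0.27,0],[1,-0.12,-0.06,0.3,0],[1,-0.12,-0.06,0.34,0]])

```text
time_s: 9.7
position: [308.7, 149.2, 617.7]
tcp_rot: [175.9, -2.5, 84.8]
ft_force: [0.3, 0.0, 0.2]
opening: 85.3
```

```bash
python3 - <<'E'
from h import *
s=st()
E
```

```text
{'time_s': 9.7, 'qpos': [25.79, -3.62, 41.63, 130.45, 0.0, 121.05], 'position': [308.72, 149.22, 617.67], 'tcp_rot': [175.89, -2.48, 84.83], 'ft_force': [0.25, 0.01, 0.2], 'opening': 85.35}
```

Request:
move_arm(rows=[[1,0.03,0.01,-0.02,0],[1,0.06,0.02,-0.04,0],[1,0.09,0.03,-0.06,0],[1,0.12,0.04,-0.08,0],[1,0.13,0.05,-0.1,0],[1,0.13,0.05,-0.12,0],[1,0.13,0.05,-0.14,0],[1,0.13,0.05,-0.16,0],[1,0.13,0.05,-0.16,0],[1,0.13,0.05,-0.16,0]])

```text
time_s: 10.53
position: [438.9, 199.2, 457.2]
tcp_rot: [176.0, -2.4, 84.8]
ft_force: [-0.2, 0.5, 0.1]
opening: 85.7
```

```bash
python3 - <<'E'
from h import *
s=st()
E
```

```text
{'time_s': 10.53, 'qpos': [24.36, -1.66, 20.95, 107.92, 0.12, 119.63], 'position': [438.91, 199.19, 457.2], 'tcp_rot': [175.98, -2.42, 84.82], 'ft_force': [-0.19, 0.45, 0.08], 'opening': 85.72}
```

Request:
move_arm(rows=[[0,-0.01,-0.005,0.04,0],[0,-0.02,-0.01,0.08,0],[0,-0.03,-0.015,0.12,0],[0,-0.05,-0.02,0.4,0],[0,-0.05,-0.02,0.5,0],[0,-0.05,-0.02,0.6,0],[0,-0.05,-0.02,0.6,0],[0,-0.05,-0.02,0.6,0],[0,-0.05,-0.02,0.6,0],[0,-0.05,-0.02,0.6,0]])

```text
time_s: 11.37
position: [369.1, 168.6, 632.0]
tcp_rot: [173.9, -3.6, 84.9]
ft_force: [-0.2, 0.4, 0.0]
opening: 0.1
```

```bash
python3 - <<'E'
from h import *
s=st()
E
```

```text
{'time_s': 11.37, 'qpos': [24.49, 5.27, 52.9, 130.5, 0.11, 119.77], 'position': [369.08, 168.6, 632.03], 'tcp_rot': [173.86, -3.63, 84.92], 'ft_force': [-0.18, 0.38, 0.01], 'opening': 0.11}
```

Request:
move_arm(rows=[[0,-0.01,-0.005,0.1,0],[0,-0.02,-0.01,0.2,0],[0,-0.03,-0.015,0.3,0],[0,-0.04,-0.018,0.4,0],[0,-0.04,-0.018,0.5,0],[0,-0.04,-0.018,0.6,0],[0,-0.04,-0.018,0.6,0],[0,-0.04,-0.018,0.6,0],[0,-0.04,-0.018,0.6,0],[0,-0.04,-0.018,0.6,0]])

```text
time_s: 12.2
position: [328.0, 150.2, 649.8]
tcp_rot: [171.6, -4.9, 85.1]
ft_force: [0.4, -0.1, -0.7]
opening: 0.2
```

```bash
python3 - <<'E'
from h import *
s=st()
E
```

```text
{'time_s': 12.2, 'qpos': [24.55, -0.55, 49.59, 130.46, 0.1, 119.84], 'position': [327.97, 150.25, 649.8], 'tcp_rot': [171.64, -4.88, 85.08], 'ft_force': [0.38, -0.14, -0.71], 'opening': 0.21}
```

Request:
move_arm(rows=[[0,-0.002,-0.001,0.1,0],[0,-0.005,-0.002,0.2,0],[0,-0.01,-0.004,0.3,0],[0,-0.01,-0.005,0.4,0],[0,-0.015,-0.007,0.5,0],[0,-0.015,-0.007,0.6,0],[0,-0.015,-0.007,0.6,0],[0,-0.015,-0.007,0.6,0],[0,-0.015,-0.007,0.6,0],[0,-0.015,-0.007,0.6,0]])

```text
time_s: 13.03
position: [313.3, 144.0, 665.2]
tcp_rot: [169.5, -6.1, 85.3]
ft_force: [-0.6, 0.3, -0.5]
opening: 0.1
```

Request:
move_arm(rows=[[0,-0.002,-0.001,0.1,0],[0,-0.005,-0.002,0.2,0],[0,-0.01,-0.004,0.3,0],[0,-0.01,-0.005,0.4,0],[0,-0.015,-0.007,0.5,0],[0,-0.015,-0.007,0.6,0],[0,-0.015,-0.007,0.6,0],[0,-0.015,-0.007,0.6,0],[0,-0.015,-0.007,0.6,0],[0,-0.015,-0.007,0.6,0]])

```text
time_s: 13.87
position: [303.7, 140.1, 680.2]
tcp_rot: [167.3, -7.3, 85.5]
ft_force: [-0.0, -0.9, 1.0]
opening: -0.1
```

```bash
python3 - <<'E'
from h import *
s=st()
E
```

```text
{'time_s': 13.87, 'qpos': [24.72, -3.13, 51.92, 130.46, 0.07, 120.0], 'position': [303.74, 140.12, 680.21], 'tcp_rot': [167.33, -7.3, 85.53], 'ft_force': [-0.03, -0.92, 0.99], 'opening': -0.08}
```

Request:
move_arm(rows=[[0,-0.002,-0.001,0.1,0],[0,-0.005,-0.002,0.2,0],[0,-0.005,-0.002,0.3,0],[0,-0.005,-0.002,0.4,0],[0,-0.005,-0.002,0.5,0],[0,-0.005,-0.002,0.6,0],[0,-0.005,-0.002,0.6,0],[0,-0.005,-0.002,0.6,0],[0,-0.005,-0.002,0.6,0],[0,-0.005,-0.002,0.6,0]])

```text
time_s: 14.7
position: [299.8, 138.8, 695.3]
tcp_rot: [165.2, -8.5, 85.8]
ft_force: [0.9, 0.0, 0.5]
opening: 0.0
```

Request:
move_arm(rows=[[0,-0.002,-0.001,0.1,0],[0,-0.005,-0.002,0.2,0],[0,-0.005,-0.002,0.3,0],[0,-0.005,-0.002,0.4,0],[0,-0.005,-0.002,0.5,0],[0,-0.005,-0.002,0.6,0],[0,-0.005,-0.002,0.6,0],[0,-0.005,-0.002,0.6,0],[0,-0.005,-0.002,0.6,0],[0,-0.005,-0.002,0.6,0]])

```text
time_s: 15.53
position: [295.7, 137.3, 710.1]
tcp_rot: [163.1, -9.6, 86.2]
ft_force: [0.0, -1.1, -0.5]
opening: -0.1
```

Request:
move_arm(rows=[[0,-0.002,-0.001,0.1,0],[0,-0.005,-0.002,0.2,0],[0,-0.005,-0.002,0.3,0],[0,-0.005,-0.002,0.4,0],[0,-0.005,-0.002,0.5,0],[0,-0.005,-0.002,0.6,0],[0,-0.005,-0.002,0.6,0],[0,-0.005,-0.002,0.6,0],[0,-0.005,-0.002,0.6,0],[0,-0.005,-0.002,0.6,0]])

```text
time_s: 16.37
position: [291.3, 135.5, 724.5]
tcp_rot: [160.9, -10.8, 86.5]
ft_force: [0.3, -0.5, 0.1]
opening: -0.1
```

```bash
python3 - <<'E'
from h import *
s=st()
E
```

```text
{'time_s': 16.37, 'qpos': [24.94, -2.82, 59.46, 130.46, 0.01, 120.22], 'position': [291.27, 135.48, 724.49], 'tcp_rot': [160.92, -10.79, 86.54], 'ft_force': [0.33, -0.55, 0.09], 'opening': -0.06}
```

Request:
move_arm(rows=[[0,-0.005,-0.002,0.1,0],[0,-0.01,-0.005,0.2,0],[0,-0.015,-0.007,0.3,0],[0,-0.015,-0.007,0.4,0],[0,-0.015,-0.007,0.5,0],[0,-0.015,-0.007,0.6,0],[0,-0.015,-0.007,0.6,0],[0,-0.015,-0.007,0.6,0],[0,-0.015,-0.007,0.6,0],[0,-0.015,-0.007,0.6,0]])

```text
time_s: 17.2
position: [282.6, 131.5, 738.3]
tcp_rot: [158.8, -11.9, 87.0]
ft_force: [0.0, 0.3, 0.6]
opening: 0.4
```

Request:
move_arm(rows=[[0,-0.005,-0.002,0.1,0],[0,-0.01,-0.005,0.2,0],[0,-0.015,-0.007,0.3,0],[0,-0.015,-0.007,0.4,0],[0,-0.015,-0.007,0.5,0],[0,-0.015,-0.007,0.6,0],[0,-0.015,-0.007,0.6,0],[0,-0.015,-0.007,0.6,0],[0,-0.015,-0.007,0.6,0],[0,-0.015,-0.007,0.6,0]])

```text
time_s: 18.03
position: [275.3, 128.1, 751.7]
tcp_rot: [156.7, -13.0, 87.4]
ft_force: [0.2, -0.5, 0.2]
opening: -0.1
```

Request:
move_arm(rows=[[0,-0.005,-0.002,0.1,0],[0,-0.01,-0.005,0.2,0],[0,-0.015,-0.007,0.3,0],[0,-0.015,-0.007,0.4,0],[0,-0.015,-0.007,0.5,0],[0,-0.015,-0.007,0.6,0],[0,-0.015,-0.007,0.6,0],[0,-0.015,-0.007,0.6,0],[0,-0.015,-0.007,0.6,0],[0,-0.015,-0.007,0.6,0]])

```text
time_s: 18.87
position: [268.6, 125.0, 764.8]
tcp_rot: [154.6, -14.1, 87.9]
ft_force: [0.3, 0.3, 0.4]
opening: 0.1
```

```bash
python3 - <<'E'
from h import *
s=st()
E
```

```text
{'time_s': 18.87, 'qpos': [24.95, -3.47, 65.82, 130.46, 0.0, 120.23], 'position': [268.65, 125.01, 764.84], 'tcp_rot': [154.58, -14.05, 87.9], 'ft_force': [0.3, 0.27, 0.36], 'opening': 0.05}
```

Request:
move_arm(rows=[[0,-0.005,-0.002,0.1,0],[0,-0.01,-0.005,0.2,0],[0,-0.02,-0.01,0.3,0],[0,-0.03,-0.014,0.4,0],[0,-0.03,-0.014,0.5,0],[0,-0.03,-0.014,0.6,0],[0,-0.03,-0.014,0.6,0],[0,-0.03,-0.014,0.6,0],[0,-0.03,-0.014,0.6,0],[0,-0.03,-0.014,0.6,0]])

```text
time_s: 19.7
position: [257.3, 119.7, 777.2]
tcp_rot: [152.5, -15.1, 88.4]
ft_force: [0.5, 0.3, -0.4]
opening: 0.0
```

Request:
move_arm(rows=[[0,-0.005,-0.002,0.1,0],[0,-0.01,-0.005,0.2,0],[0,-0.02,-0.01,0.3,0],[0,-0.03,-0.014,0.4,0],[0,-0.03,-0.014,0.5,0],[0,-0.03,-0.014,0.6,0],[0,-0.03,-0.014,0.6,0],[0,-0.03,-0.014,0.6,0],[0,-0.03,-0.014,0.6,0],[0,-0.03,-0.014,0.6,0]])

```text
time_s: 20.53
position: [248.1, 115.4, 789.2]
tcp_rot: [150.4, -16.1, 89.0]
ft_force: [-0.5, -0.1, 0.1]
opening: 0.0
```

Request:
move_arm(rows=[[0,-0.005,-0.002,0.1,0],[0,-0.01,-0.005,0.2,0],[0,-0.02,-0.01,0.3,0],[0,-0.03,-0.014,0.4,0],[0,-0.03,-0.014,0.5,0],[0,-0.03,-0.014,0.6,0],[0,-0.03,-0.014,0.6,0],[0,-0.03,-0.014,0.6,0],[0,-0.03,-0.014,0.6,0],[0,-0.03,-0.014,0.6,0]])

```text
time_s: 21.37
position: [235.3, 109.5, 800.0]
tcp_rot: [148.4, -17.0, 89.6]
ft_force: [0.8, -0.4, -0.7]
opening: 0.0
```

```bash
cat >> h.py <<'E'
from scipy.spatial.transform import Rotation as Ro
from scipy.optimize import least_squares
# FK: base height - tool length = C ; p: L1,L2,off,r0,C,Lt
def fk(q,p):
    q=np.radians(q); c,s=np.cos,np.sin
    psi=q[2]-q[1]; al=psi+np.pi/2-q[3]   # al: outward tilt
    L1,L2,o,r0,H,Lt=p
    w=np.array([L1*s(q[1])+L2*c(psi)+o*s(psi)+r0,0,L1*c(q[1])+L2*s(psi)-o*c(psi)+H])
    # tool rot in arm plane: al outward about -y, j5 about tool-plane x, j6
    R=Ro.from_euler('z',q[0])*Ro.from_euler('y',-al)*Ro.from_euler('x',q[4])*Ro.from_euler('z',np.pi-q[5])*Ro.from_euler('x',np.pi)
    return Ro.from_euler('z',q[0]).apply(w)+R.apply([0,0,Lt]),R
E
python3 - <<'E'
from h import *
s=st()
Q=[([-63.14,4.979,10.078,95.1,0,90],[248.5,-490.7,303.9]),([-39.69,-23.83,-1.28,112.5,0.01,73.12],[227.7,-188.96,419.9]),([29.64,10.25,12.34,92.04,0,124.95],[514.7,292.9,271.6]),([24.36,-1.66,20.95,107.92,.12,119.63],[438.9,199.2,457.2]),([24.49,5.27,52.9,130.5,.11,119.8],[369.1,168.6,632]),([24.72,-3.13,51.92,130.46,.07,120],[303.7,140.1,680.2]),([24.94,-2.82,59.46,130.46,.01,120.2],[291.3,135.5,724.5]),(s['qpos'],s['position'])]
r=least_squares(lambda p:np.concatenate([fk(q,p)[0]-x for q,x in Q]),[427,511,-18,4,100,284]);print(r.x.round(1),np.abs(r.fun).max())
R=fk(s['qpos'],r.x)[1];print(R.as_matrix().round(3),Ro.from_euler('xyz',s['tcp_rot'],degrees=True).as_matrix().round(3))
np.save('p.npy',r.x)
E
```

```text
{'time_s': 21.37, 'qpos': [24.94, -5.26, 70.71, 130.46, 0.01, 120.23], 'position': [235.25, 109.45, 800.02], 'tcp_rot': [148.35, -17.01, 89.57], 'ft_force': [0.83, -0.42, -0.68], 'opening': 0.03}
[ 4.200e+02  5.189e+02 -3.620e+01 -1.000e-01  1.601e+02  3.569e+02] 0.30864888609397667
[[ 0.007  0.85   0.527]
 [ 0.956 -0.16   0.245]
 [ 0.292  0.502 -0.814]] [[ 0.007  0.85   0.527]
 [ 0.956 -0.16   0.245]
 [ 0.292  0.502 -0.814]]
```

```bash
python3 - <<'E'
from h import *
p=np.load('p.npy'); s=robot.observe(); R0=Ro.from_euler('xyz',s['tcp_rot'],degrees=True); x0=s['position']
lo=np.array([-179,-48.5,-65.8,-126,-82.7,-180]);hi=np.array([179,103.8,70.75,130.5,87.1,180])
def ik(x,R,q):
    f=lambda q:np.r_[(fk(q,p)[0]-x)/100,(R.inv()*fk(q,p)[1]).as_rotvec()*3]
    r=least_squares(f,np.clip(q,lo+.01,hi-.01),bounds=(lo,hi)); return r.x,r.cost
sp=-1.927; R=Ro.from_euler('z',sp)*R0; tz=R.apply([0,0,1]); print('tz',tz, 'tx',R.apply([1,0,0]))
P=np.array([529,-224,108.])
q=s['qpos']
mid=np.array([400,80,600.])
for n,x,RR in [('mid',(x0+mid)/2,Ro.from_euler('z',sp*.3)*R0),('mid1',mid,Ro.from_euler('z',sp*.5)*R0)]+[(f'off{d}',P-(73+d)*tz,R) for d in (250,150,100,50,0)]:
    q,c=ik(x,RR,q); print(n,np.round(x),np.round(q,1),round(c,5))
E
```

```text
tz [ 0.04606358 -0.5789375  -0.81406972] tx [ 0.89372073 -0.34016885  0.2924866 ]
mid [318.  95. 700.] [ 47.8 -17.4  34.3 119.9 -28.8 170.6] 0.0
mid1 [400.  80. 600.] [ 36.1 -16.6  19.  108.7 -30.4 180. ] 0.01254
off250 [514. -37. 371.] [  1.7 -10.9  -1.6  84.3 -21.3 180. ] 1.32256
off150 [519. -95. 290.] [ -1.8 -11.8 -12.2  74.  -23.6 180. ] 0.9123
off100 [ 521. -124.  249.] [ -3.5 -11.2 -16.5  68.8 -24.7 180. ] 0.73726
off50 [ 523. -153.  208.] [ -5.3  -9.8 -20.1  63.5 -25.7 180. ] 0.58233
off0 [ 526. -182.  167.] [ -7.   -7.7 -23.1  58.2 -26.7 180. ] 0.44728
```

```bash
cat >> h.py <<'E'
lo=np.array([-179,-48.5,-65.8,-126,-82.7,-180]);hi=np.array([179,103.8,70.75,130.5,87.1,180])
def ik(x,R,q,p):
    f=lambda q:np.r_[(fk(q,p)[0]-x)/100,(R.inv()*fk(q,p)[1]).as_rotvec()*3]
    r=least_squares(f,np.clip(q,lo+.01,hi-.01),bounds=(lo,hi)); return r.x,r.cost
E
python3 - <<'E'
from h import *
p=np.load('p.npy'); s=robot.observe(); R0=Ro.from_euler('xyz',s['tcp_rot'],degrees=True); x0=s['position']; q=s['qpos']
W=[(x0,0),(np.array([395,60,560]),1.2),(np.array([395,0,480]),2.4),(np.array([420,0,440]),3.5),(np.array([514,-37,371]),4.356)]
for (xa,a),(xb,b) in zip(W,W[1:]):
    for t in np.linspace(.1,1,10):
        qo=q; q,c=ik(xa+(xb-xa)*t,Ro.from_euler('z',a+(b-a)*t)*R0,q,p)
        print(np.round(q,0).astype(int),round(c,4),int(abs(q-qo).max()),end=' | ')
    print()
R=Ro.from_euler('z',4.356)*R0;tz=R.apply([0,0,1])
for d in (150,50,0): q,c=ik(np.array([529,-224,108])-(73+d)*tz,R,q,p);print(np.round(q),c)
E
```

```text
[ -4 -12  57 128  20  90] 0.0 30 | [-16 -14  48 130  28  71] 0.0 18 | [-21 -15  41 130  32  58] 0.0 12 | [-23 -15  36 130  34  49] 0.0004 9 | [-23 -14  32 130  35  40] 0.0012 8 | [-23 -13  29 130  35  32] 0.0021 8 | [-22 -11  27 130  35  24] 0.0032 7 | [-22  -9  25 130  35  17] 0.0043 7 | [-20  -6  24 130  34  10] 0.0055 6 | [-19  -3  24 130  32   4] 0.0066 6 | 
[-18  -2  24 130  31  -2] 0.0265 5 | [-17  -1  23 130  29  -7] 0.0565 5 | [-16   0  23 130  27 -13] 0.0931 5 | [-15   1  23 130  24 -18] 0.1326 5 | [-13   2  23 130  22 -23] 0.1717 5 | [-12   3  23 130  19 -29] 0.2069 5 | [-10   4  23 130  16 -34] 0.2352 5 | [ -9   5  23 130  13 -39] 0.2544 5 | [ -7   6  23 130  10 -44] 0.2625 5 | [ -6   6  22 130   7 -49] 0.2589 4 | 
[ -4   7  23 130   5 -53] 0.2599 3 | [ -2   7  23 130   2 -57] 0.2532 3 | [  0   8  23 130  -1 -61] 0.239 3 | [  3   8  23 130  -3 -64] 0.2179 3 | [  5   9  23 130  -6 -68] 0.1908 3 | [  7   9  23 130  -8 -72] 0.1593 3 | [  9   9  23 130 -11 -76] 0.1252 3 | [ 11   9  22 130 -13 -80] 0.0907 3 | [ 13   9  22 130 -15 -83] 0.0583 3 | [ 14   9  22 130 -18 -87] 0.0306 3 | 
[ 15  10  22 130 -20 -90] 0.0101 3 | [ 16  11  23 130 -21 -93] 0.0005 3 | [ 17  10  21 129 -23 -97] 0.0 3 | [  18    9   20  126  -25 -101] 0.0 4 | [  18    8   18  123  -27 -106] 0.0 4 | [  19    7   16  120  -29 -111] 0.0 4 | [  19    6   13  117  -31 -116] 0.0 4 | [  19    4   11  113  -32 -121] 0.0 5 | [  19    3    9  109  -33 -126] 0.0 5 | [  19    2    7  105  -34 -132] 0.0 5 | 
[  13.   -1.   -5.   92.  -35. -140.] 7.227276784542116e-21
[   6.   -1.  -14.   78.  -35. -148.] 2.1988466624299512e-21
[   3.    1.  -17.   71.  -35. -152.] 4.790715172055709e-28
```

```bash
python3 - <<'E'
from h import *
p=np.load('p.npy'); s=robot.observe(); R0=Ro.from_euler('xyz',s['tcp_rot'],degrees=True); x0=s['position']; q=s['qpos']
W=[(x0,0),(np.array([425,110,570]),.3),(np.array([445,30,310]),1.4),(np.array([445,20,270]),2.6),(np.array([445,10,270]),3.6),(np.array([514,-37,371]),4.356)]
for (xa,a),(xb,b) in zip(W,W[1:]):
    for t in np.linspace(.1,1,10):
        qo=q; q,c=ik(xa+(xb-xa)*t,Ro.from_euler('z',a+(b-a)*t)*R0,q,p)
        print(np.round(q,0).astype(int),round(c,4),int(abs(q-qo).max()),end=' | ')
    print()
E
```

```text
[ 13 -12  57 124   8 109] 0.0 13 | [  7 -15  48 120  12 102] 0.0 8 | [  3 -18  41 116  15  97] 0.0 7 | [  0 -19  35 113  18  94] 0.0 5 | [ -2 -20  30 110  20  90] 0.0 5 | [ -3 -21  25 107  21  87] 0.0 4 | [ -4 -21  21 104  22  85] 0.0 4 | [ -5 -21  18 102  24  82] 0.0 3 | [ -6 -21  15  99  25  80] 0.0 3 | [ -6 -20  12  97  26  78] 0.0 2 | 
[-10 -20   9  98  30  67] 0.0 11 | [-14 -19   6 100  33  56] 0.0 10 | [-16 -17   4 102  34  46] 0.0 10 | [-18 -16   2 104  35  36] 0.0 9 | [-19 -13   1 106  35  27] 0.0 9 | [-20 -11   0 107  35  19] 0.0 8 | [-20  -8  -1 108  34  11] 0.0 7 | [-20  -5  -1 109  33   4] 0.0 7 | [-19  -2  -1 110  31  -3] 0.0 6 | [-19   1  -1 110  29  -9] 0.0 6 | 
[-17   4   2 112  27 -15] 0.0 5 | [-16   6   4 114  24 -20] 0.0 5 | [-14   9   6 116  22 -25] 0.0 4 | [-12  11   8 118  20 -30] 0.0 4 | [-10  13  10 119  17 -34] 0.0 4 | [ -8  14  11 120  14 -39] 0.0 4 | [ -6  16  13 121  12 -43] 0.0 4 | [ -4  17  14 121   9 -47] 0.0 4 | [ -2  18  14 121   6 -51] 0.0 3 | [  0  18  14 122   3 -55] 0.0 3 | 
[  2  18  15 122   1 -58] 0.0 3 | [  3  18  15 122  -1 -61] 0.0 3 | [  5  18  14 121  -4 -65] 0.0 3 | [  7  18  14 121  -6 -68] 0.0 3 | [  8  17  13 121  -8 -71] 0.0 3 | [ 10  16  12 120 -10 -75] 0.0 3 | [ 12  15  11 119 -13 -78] 0.0 3 | [ 13  14   9 118 -15 -82] 0.0 3 | [ 15  13   8 117 -17 -85] 0.0 3 | [ 17  11   6 115 -19 -89] 0.0 3 | 
[ 17  10   6 115 -21 -93] 0.0 3 | [ 18  10   6 115 -23 -96] 0.0 3 | [  18    9    7  114  -25 -100] 0.0 3 | [  19    8    7  113  -26 -104] 0.0 3 | [  19    7    7  113  -28 -108] 0.0 4 | [  19    6    7  111  -30 -112] 0.0 4 | [  19    5    7  110  -31 -117] 0.0 4 | [  19    4    7  109  -32 -122] 0.0 4 | [  19    3    7  107  -33 -127] 0.0 5 | [  19    2    7  105  -34 -132] 0.0 5 |
```

Request:
move_arm(rows=[[0,0.019,0,-0.023,0],[0,0.038,0,-0.046,0.02],[0,0.057,0,-0.069,0.05],[0,0.076,0,-0.092,0.09],[0,0.095,0,-0.115,0.13],[0,0.114,0,-0.138,0.17],[0,0.133,0,-0.161,0.21],[0,0.152,0,-0.184,0.24],[0,0.171,0,-0.207,0.27],[0,0.19,0,-0.23,0.3]])

```text
time_s: 22.2
position: [425.9, 109.1, 568.5]
tcp_rot: [148.4, -17.0, 106.8]
ft_force: [-0.5, -0.5, -0.9]
opening: 0.0
```

Request:
move_arm(rows=[[0,0.002,-0.008,-0.026,0.11],[0,0.004,-0.016,-0.052,0.22],[0,0.006,-0.024,-0.078,0.33],[0,0.008,-0.032,-0.104,0.44],[0,0.01,-0.04,-0.13,0.55],[0,0.012,-0.048,-0.156,0.66],[0,0.014,-0.056,-0.182,0.77],[0,0.016,-0.064,-0.208,0.88],[0,0.018,-0.072,-0.234,0.99],[0,0.02,-0.08,-0.26,1.1]])

```text
time_s: 23.03
position: [445.1, 28.7, 308.4]
tcp_rot: [148.3, -17.1, 170.1]
ft_force: [0.2, -0.5, -0.6]
opening: 0.2
```

```bash
python3 - <<'E'
from h import *
s=st(); print(Ro.from_euler('xyz',s['tcp_rot'],degrees=True).apply([0,0,1]))
E
```

```text
{'time_s': 23.03, 'qpos': [-10.7, 1.56, 1.85, 107.83, 31.47, -0.89], 'position': [445.05, 28.75, 308.36], 'tcp_rot': [148.29, -17.07, 170.1], 'ft_force': [0.17, -0.5, -0.61], 'opening': 0.22}
[-0.1556015   0.56070301 -0.81326521]
```

Request:
move_arm(rows=[[0,0,-0.001,-0.004,0.12],[0,0,-0.002,-0.008,0.24],[0,0,-0.003,-0.012,0.36],[0,0,-0.004,-0.016,0.48],[0,0,-0.005,-0.02,0.6],[0,0,-0.006,-0.024,0.72],[0,0,-0.007,-0.028,0.84],[0,0,-0.008,-0.032,0.96],[0,0,-0.009,-0.036,1.08],[0,0,-0.01,-0.04,1.2]])

```text
time_s: 23.87
position: [445.4, 19.2, 269.1]
tcp_rot: [148.3, -17.1, -121.1]
ft_force: [-0.8, 0.3, -0.6]
opening: 0.1
```

```bash
cat >> h.py <<'E'
def fk(q,p):
    q=np.radians(q); c,s=np.cos,np.sin
    psi=q[2]-q[1]; al=psi+np.pi/2-q[3]
    L1,L2,o,r0,H,Lt,b=p
    w=np.array([L1*s(q[1])+L2*c(psi)+o*s(psi)+r0,0,L1*c(q[1])+L2*s(psi)-o*c(psi)+H])
    A=Ro.from_euler('z',q[0])*Ro.from_euler('y',-al)
    R=A*Ro.from_euler('x',q[4])*Ro.from_euler('z',np.pi-q[5])*Ro.from_euler('x',np.pi)
    return Ro.from_euler('z',q[0]).apply(w)+A.apply([0,0,-(Lt-b)])+R.apply([0,0,b]),R
E
python3 - <<'E'
from h import *
s=st(); p=np.load('p.npy')
q1,x1=[-10.7,1.56,1.85,107.83,31.47,-.89],[445.05,28.75,308.36]
f=lambda b:np.r_[fk(q1,np.r_[p,b])[0]-x1,fk(s['qpos'],np.r_[p,b])[0]-s['position']]
r=least_squares(f,[200]);print(r.x,r.fun)
p=np.r_[p,r.x];np.save('p.npy',p)
R=fk(s['qpos'],p)[1];R0=Ro.from_euler('xyz',s['tcp_rot'],degrees=True);print('roterr',(R.inv()*R0).as_rotvec())
az=lambda R:np.degrees(np.arctan2(*R.apply([0,0,1])[1::-1])); print('az',az(R0))
da=(-85.5-az(R0))%360; print('spin',np.radians(da)); Rt=Ro.from_euler('z',da,degrees=True)*R0;tz=Rt.apply([0,0,1]);print(tz,Rt.apply([1,0,0]))
q=s['qpos']
for t in (.25,.5,.75): q,c=ik(s['position'],Ro.from_euler('z',da*t,degrees=True)*R0,q,p)
for d in (250,150,50,0): x=np.array([529,-224,108])-(73+d)*tz;q,c=ik(x,Rt,q,p);print(d,x.round(),q.round(),c)
E
```

```text
{'time_s': 23.87, 'qpos': [0.69, 18.33, 14.41, 121.52, 3.74, -54.52], 'position': [445.39, 19.25, 269.1], 'tcp_rot': [148.25, -17.06, -121.1], 'ft_force': [-0.76, 0.28, -0.63], 'opening': 0.09}
[212.42044845] [-4.26774930e-02  2.17885014e-02 -3.54152795e-02 -1.04611164e-01
  6.50319904e-05  4.00524826e-03]
roterr [-3.05311332e-16 -1.38777878e-16 -2.08166817e-16]
az 174.26617135217657
spin 1.7494103317843346
[ 0.04568743 -0.58051383 -0.81296762] [ 0.89332755 -0.34047746  0.29332744]
250 [514. -36. 371.] [  10.    2.   10.  102.  -35. -143.] 9.80453639387935e-19
150 [519. -95. 289.] [   3.   -2.   -3.   88.  -36. -151.] 6.209030658139843e-20
50 [ 523. -153.  208.] [  -3.   -2.  -12.   74.  -35. -159.] 4.8127521013395955e-20
0 [ 526. -182.  167.] [  -6.   -2.  -16.   68.  -35. -163.] 1.7744318799599312e-26
```

Request:
move_arm(rows=[[0,0.002,0,0.005,0.12],[0,0.004,0,0.01,0.24],[0,0.008,-0.005,0.02,0.36],[0,0.012,-0.01,0.03,0.48],[0,0.018,-0.015,0.04,0.6],[0,0.026,-0.02,0.05,0.72],[0,0.034,-0.025,0.06,0.84],[0,0.042,-0.03,0.07,0.96],[0,0.05,-0.035,0.08,1.08],[0,0.06,-0.04,0.09,1.2]])

```text
time_s: 24.7
position: [505.7, -20.6, 359.9]
tcp_rot: [148.2, -17.0, -52.3]
ft_force: [-0.1, -0.3, -0.7]
opening: 0.2
```

Request:
move_arm(rows=[[0,0.002,-0.005,0.006,0.12],[0,0.005,-0.01,0.01,0.24],[0,0.008,-0.015,0.012,0.36],[0,0.009,-0.015,0.012,0.48],[0,0.009,-0.015,0.012,0.549],[0,0.01,-0.035,-0.017,0.549],[0,0.012,-0.055,-0.045,0.549],[0,0.014,-0.074,-0.07,0.549],[0,0.014,-0.074,-0.07,0.549],[0,0.014,-0.074,-0.07,0.549]])

```text
time_s: 25.53
position: [518.3, -95.3, 288.7]
tcp_rot: [148.3, -16.9, -21.3]
ft_force: [0.4, -1.2, 1.4]
opening: 0.1
```

```bash
python3 - <<'E'
from h import *
s=st(); R=Ro.from_euler('xyz',s['tcp_rot'],degrees=True); print(R.apply([0,0,1]), 'tip',s['position']+73*R.apply([0,0,1]))
a=robot.grab_frame("wrist"); cv2.imwrite("pics/f.png",a)
for n in ["reset_top","test_top","bay","shelf_edge"]:
    print(n,[(np.round(d["point"],1).tolist(),round(d["confidence"],2)) for d in robot.tip_of("wrist",n)[:2]])
E
```

```text
{'time_s': 25.53, 'qpos': [3.12, -1.34, -2.46, 88.39, -35.51, -150.89], 'position': [518.28, -95.27, 288.72], 'tcp_rot': [148.27, -16.86, -21.32], 'ft_force': [0.39, -1.17, 1.39], 'opening': 0.05}
[ 0.03858935 -0.57958704 -0.81399615] tip [ 521.0966885  -137.57977636  229.30183595]
reset_top [([525.0, -226.6, 106.1], 0.61)]
test_top [([604.1, -217.6, 105.3], 0.7)]
bay [([527.1, -225.5, 1.7], 0.88)]
shelf_edge [([520.4, -175.5, 303.8], 0.8)]
```

View pics/f.png

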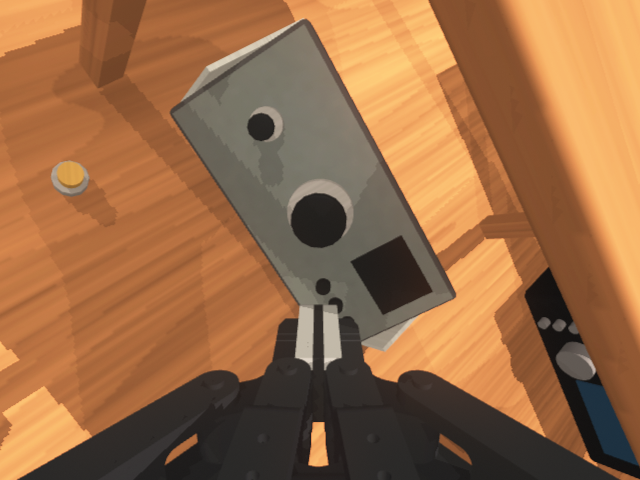

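```bash
cat >> h.py <<'E'
def wray(u,v,z):
    s=robot.observe(); i=robot.camera_info("wrist"); T=i["tool_from_camera"]; R=Ro.from_euler('xyz',s['tcp_rot'],degrees=True)
    o=R.apply(T[:3,3])+s['position']; d=R.apply(T[:3,:3]@[(u-i["cx"])/i["fx"],(v-i["cy"])/i["fy"],1]); return o+d*(z-o[2])/d[2]
E
python3 - <<'E'
from h import *
print(st() and wray(319,220,108),wray(261,127,108))
for n in ["reset_top","test_top"]:
    for d in robot.cut_out("wrist",n)[:1]:
        m=d["pixels"].astype(np.uint8); k=max(cv2.findContours(m,0,2)[0],key=cv2.contourArea); e=cv2.fitEllipse(k); print(n,e)
E
```

```text
{'time_s': 25.78, 'qpos': [3.26, -1.37, -2.2, 88.4, -35.51, -150.9], 'position': [519.65, -93.97, 291.36], 'tcp_rot': [148.38, -17.11, -21.21], 'ft_force': [0.6, 0.37, -0.73], 'opening': -0.08}
[ 528.59202547 -225.7019976   108.        ] [ 603.19982935 -219.03828334  108.        ]
reset_top ((317.84161376953125, 219.52345275878906), (52.347103118896484, 55.34748077392578), 93.96541595458984)
test_top ((260.16900634765625, 126.19673919677734), (26.588153839111328, 27.035646438598633), 145.2937469482422)
```

Request:
move_arm(rows=[[0,0.001,-0.015,-0.02,0],[0,0.001,-0.03,-0.045,0],[0,0.002,-0.045,-0.067,0],[0,0.002,-0.057,-0.085,0],[0,0.003,-0.066,-0.099,0],[0,0.003,-0.072,-0.108,0],[0,0.003,-0.076,-0.114,0],[0,0.003,-0.077,-0.115,0],[0,0.003,-0.077,-0.115,0],[0,0.003,-0.077,-0.115,0]])

```text
time_s: 26.72
position: [522.5, -171.3, 176.0]
tcp_rot: [148.4, -17.1, -21.2]
ft_force: [0.4, -0.4, 0.3]
opening: -0.2
```

```bash
python3 - <<'E'
from h import *
a=robot.grab_frame("wrist"); s=st(); R=Ro.from_euler('xyz',s['tcp_rot'],degrees=True); print('tip',s['position']+73*R.apply([0,0,1]))
cv2.imwrite("pics/g.png",a)
for n in ["reset_top","test_top"]:
    print(n,[(np.round(d["point"],1).tolist(),round(d["confidence"],2)) for d in robot.tip_of("wrist",n)[:2]])
E
```

```text
{'time_s': 26.77, 'qpos': [-5.36, -1.92, -15.61, 69.5, -34.96, -161.41], 'position': [522.56, -171.3, 176.08], 'tcp_rot': [148.36, -17.09, -21.23], 'ft_force': [-0.65, 0.46, 0.02], 'opening': 0.36}
tip [ 525.71941454 -213.60441852  116.67813782]
reset_top [([524.6, -228.1, 103.7], 0.76)]
test_top [([605.9, -220.1, 108.8], 0.93)]
```

View pics/g.png

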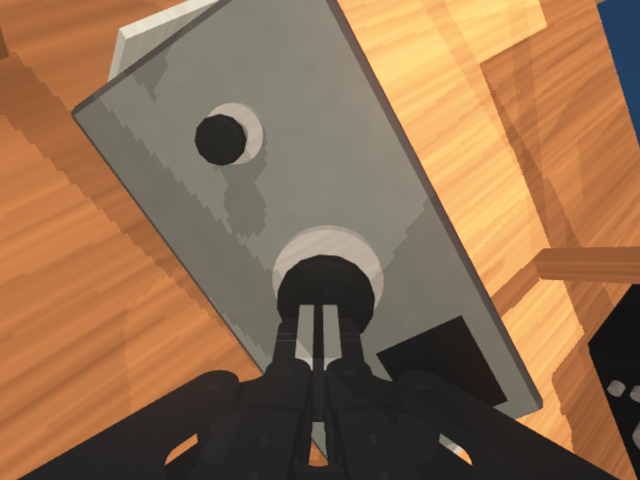

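Request:
move_arm(rows=[[0,0.001,-0.001,-0.0015,0],[0,0.001,-0.002,-0.003,0],[0,0.001,-0.003,-0.0045,0],[0,0.001,-0.004,-0.006,0],[0,0.001,-0.005,-0.0075,0],[0,0.0015,-0.006,-0.009,0],[0,0.0015,-0.007,-0.01,0],[0,0.002,-0.008,-0.011,0],[0,0.002,-0.009,-0.012,0],[0,0.002,-0.01,-0.012,0]])

```text
time_s: 27.7
position: [524.0, -181.4, 162.8]
tcp_rot: [148.4, -17.0, -21.2]
ft_force: [-1.4, 5.7, 1.4]
opening: -0.1
```

```bash
cat >> h.py <<'E'
N=np.array([.057,-.640,-.766])
def ax():
    s=robot.observe(); R=Ro.from_euler('xyz',s['tcp_rot'],degrees=True); tip=s['position']+73*R.apply([0,0,1])
    print(s['time_s'],'tip',tip.round(1),'depth',((tip-[527.5,-226,108])@N).round(1),'F',s['ft_force'].round(1),'axial',round(-s['ft_force']@N,1),'eff',s['joint_efforts'].round(1))
E
python3 -c "
from h import *
ax()"
```

```text
27.7 tip [ 527.1 -223.6  103.3] depth 2.1 F [-1.4  5.7  1.4] axial 4.8 eff [ -2.6 -45.5  47.8  -1.9  -2.9   0.1]
```

Request:
move_arm(rows=[[0,0,-0.0006,-0.0008,0],[0,0,-0.0013,-0.0015,0],[0,0,-0.0019,-0.0023,0],[0,0,-0.0026,-0.0031,0],[0,0,-0.0032,-0.0038,0],[0,0.0005,-0.0038,-0.0046,0],[0,0.0005,-0.0045,-0.0054,0],[0,0.0005,-0.0051,-0.0061,0],[0,0.0005,-0.0058,-0.0069,0],[0,0.0005,-0.0058,-0.0069,0]])

```text
time_s: 28.53
position: [524.6, -187.1, 156.2]
tcp_rot: [148.4, -17.0, -21.2]
ft_force: [-2.0, 7.5, 4.1]
opening: 0.2
```

```bash
python3 -c "
from h import *
ax()"
```

```text
28.5333 tip [ 527.7 -229.3   96.7] depth 10.8 F [-2.   7.5  4.1] axial 8.1 eff [ -3.3 -44.3  47.1  -2.6  -2.8  -0. ]
```

Request:
move_arm(rows=[[0,0,-0.0003,-0.0004,0],[0,0,-0.0006,-0.0008,0],[0,0,-0.001,-0.0012,0],[0,0,-0.0013,-0.0015,0],[0,0,-0.0016,-0.0019,0],[0,0,-0.0016,-0.0019,0],[0,0,-0.0016,-0.0019,0],[0,0,-0.0016,-0.0019,0],[0,0,-0.0016,-0.0019,0],[0,0,-0.0016,-0.0019,0]])

```text
time_s: 29.37
position: [524.7, -188.3, 154.7]
tcp_rot: [148.4, -17.0, -21.2]
ft_force: [-4.1, 9.8, 6.3]
opening: -0.1
```

```bash
python3 -c "
from h import *
ax()"
```

```text
29.3667 tip [ 527.8 -230.6   95.2] depth 12.7 F [-4.1  9.8  6.3] axial 11.3 eff [ -4.7 -42.9  46.6  -3.2  -3.   -0. ]
```

Request:
move_arm(rows=[[0,0,-0.0003,-0.0004,0],[0,0,-0.0006,-0.0008,0],[0,0,-0.0006,-0.0008,0],[0,0,-0.0006,-0.0008,0],[0,0,-0.0006,-0.0008,0],[0,0,-0.0006,-0.0008,0],[0,0,-0.0006,-0.0008,0],[0,0,-0.0006,-0.0008,0],[0,0,-0.0006,-0.0008,0],[0,0,-0.0006,-0.0008,0]])

```text
time_s: 30.2
position: [524.7, -188.5, 154.6]
tcp_rot: [148.4, -17.0, -21.2]
ft_force: [-7.9, 16.9, 13.2]
opening: -0.0
```

```bash
python3 -c "
from h import *
ax()"
```

```text
30.2 tip [ 527.9 -230.7   95.1] depth 12.9 F [-7.9 16.9 13.2] axial 21.4 eff [ -7.3 -39.6  45.1  -4.5  -3.2  -0. ]
```

Request:
move_arm(rows=[[0,0,0.0003,0.0004,0],[0,0,0.0003,0.0004,0],[0,0,0.002,0.0024,0],[0,0,0.005,0.006,0],[0,-0.001,0.009,0.011,0],[0,-0.001,0.013,0.016,0],[0,-0.002,0.02,0.025,0],[0,-0.003,0.032,0.043,0],[0,-0.004,0.048,0.066,0],[0,-0.005,0.065,0.09,0]])

```text
time_s: 31.03
position: [519.1, -124.5, 244.1]
tcp_rot: [148.3, -17.0, -21.3]
ft_force: [1.1, 0.3, -0.4]
opening: -0.1
```

Request:
move_arm(rows=[[0,-0.001,0.02,0.028,0],[0,-0.002,0.04,0.056,0],[0,-0.003,0.06,0.084,0],[0,-0.004,0.08,0.1,0],[0,-0.004,0.1,0.11,0],[0,-0.004,0.11,0.12,0],[0,-0.004,0.11,0.12,0],[0,-0.004,0.11,0.12,0],[0,-0.004,0.11,0.12,0],[0,-0.004,0.11,0.12,0]])

```text
time_s: 31.87
position: [515.4, -15.4, 362.8]
tcp_rot: [148.3, -17.0, -21.3]
ft_force: [0.2, -0.2, 0.7]
opening: -0.1
```

```bash
python3 - <<'E'
from h import *
st()
a=robot.grab_frame("wrist"); b=robot.grab_frame("side"); cv2.imwrite("pics/i.png",np.vstack([cv2.resize(a,(400,300)),cv2.resize(b,(400,300))]))
for c,n in [("wrist","reset_top"),("wrist","test_top"),("side","mic"),("side","mat"),("side","adapter"),("side","mouse"),("side","logbook")]:
    print(n,[(np.round(d["point"],1).tolist(),round(d["confidence"],2)) for d in robot.tip_of(c,n)[:1]])
E
```

```text
{'time_s': 31.87, 'qpos': [12.0, 3.0, 10.07, 102.74, -35.14, -140.06], 'position': [515.43, -15.4, 362.8], 'tcp_rot': [148.3, -16.98, -21.29], 'ft_force': [0.22, -0.19, 0.69], 'opening': -0.08}
reset_top [([529.4, -227.9, 102.1], 0.71)]
test_top [([608.1, -218.2, 107.7], 0.73)]
mic [([513.3, 284.3, 7.8], 0.56)]
mat [([508.5, 293.3, 1.2], 0.76)]
adapter [([632.5, -115.0, 1.1], 0.62)]
mouse [([383.5, 95.1, 2.9], 0.69)]
logbook [([315.5, 310.0, -2.8], 0.81)]
```

View pics/i.png

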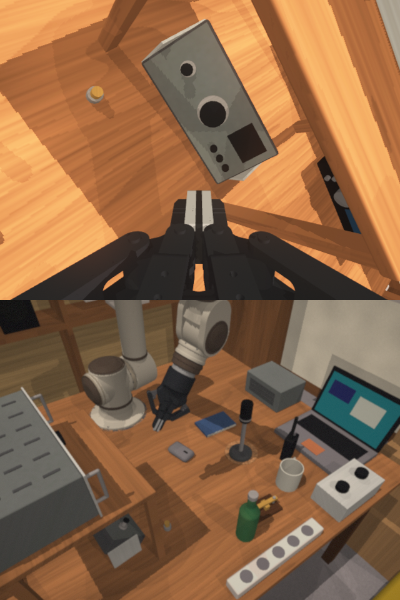

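```bash
python3 -c "
from h import *
print(robot.sign_off())"
```

```text
the job is handed in; nothing more can be done
None
```

The job is handed in, at about 32 s of the 58 s allowed. The microphone stands on the cork mat. The wide reset plunger was then pushed to its stop, held for at least 0.67 s and released.

- **Tilt:** the move command cannot tilt the tool. I got a 35.5° lean by repeatedly pushing joint 4 against its range limit, then turned the lean towards the bay. Joint 4 read at most 130.50°, just under its 130.52° limit.
- **Push:** the tip stopped moving while the axial force rose from 11 to 21 N, so it was against the stop. The total force was about 23 N in the readings taken at the end of each move. I could not read it in between.
- **Last checks:**
  - The wrist picture shows the reset cap back out, and the test cap looks as it did before.
  - The side picture shows the microphone upright on the mat. The adapter, mouse and logbook measured within 4 mm of where they started. The other objects I judged by eye only.
  - The robot was clear of everything at the end, with no contact force.
- **Disagreements:**
  - My tip-depth estimate at the stop was 12.9 mm, against the nominal 14 mm. That fits the few millimetres of error in the cap position.
  - The network placed the microphone's base up to 9 mm from the mat's centre and 8 mm above the desk; the mat's top is at 3 mm. I put this down to its usual error.
  - It also gave the reset cap at about 102 mm high, against 108 mm when out. It had read 104 mm before the push, so I relied on the picture.

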